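# Snap the seal retainer into the pump head

### The job

Take the round knobbed seal retainer from the parts tray, set it knob-up in the recess of the pump head, and press it straight down with the pusher from the stand until it snaps fully home, firmly but without ever forcing it: its seal ring cracks at about 30 newtons. Press it in only with the pusher, not with the gripper; then hang the pusher back upright in its stand and leave everything else where it is.

Things in the scene. Friction and masses are not known exactly. Their poses are not given: they have to be found in the camera images.
- cap_center (a point): Seal retainer: loose white plastic turned part, 60 g, standing knob-up in the parts tray. This point is on its axis half-way up its 34 mm height; z is its axis, up. Above its underside: a cone 28 mm wide at the bottom, 40 mm at 6 mm up; a rim 40 mm wide from 6 to 10 mm; a round flat-topped grip knob 18 mm wide from 10 to 34 mm. Round: its yaw does not matter.
- cap: The same seal retainer; origin at the centre of its underside. Fully home, its underside is on the recess floor and its knob top 14 mm above the pump head's top. Pressing on it with more than 30 N cracks its seal ring.
- seat (a point): Centre of the flat floor of the round recess in the pump head; z is up. The recess is 42 mm wide and 20 mm deep: its mouth is flush with the block's top, 20 mm above this point. Fully home, the retainer stands on this floor, its half-height point 17 mm above it.
- pump: Pump head: fixed aluminium block 150 x 110 x 60 mm on levelling feet screwed out 2 to 12 mm; origin under its centre, x along its long side; the recess is 18 mm to +x. Four sprung steel balls stick 3.7 mm out of its wall, 14 mm above its floor. Set in loosely, the retainer rests on them, underside 12.5 mm above the floor. Pressing it past them takes 6 to 18 N, then less, then the floor stops it hard and the balls hold it.
- pusher_center (a point): Pusher: loose tool, 200 g, hanging upright in its stand. This point is the centre of its square plastic grip, 24 x 24 x 70 mm, sides facing x and y of this frame; z is its axis, up. Hold it by the upper half, firmly, so that it does not slip. 35 mm below the point the grip ends in a collar 46 mm wide and 6 mm thick; below this, on the axis, a round foot 27 mm wide.
- pusher: The same pusher; origin at the centre of the underside of its collar, 41 mm below the grip's centre. The flat end of its foot (21 mm wide, bevelled to 27 mm) reaches 26 to 54 mm below the collar's underside: it is clamped by a set screw at a different reach each time, nothing reports it, and in the stand it is out of sight, so it must be felt for.
- stand_top (a point): Centre of the hole's mouth in the top of the pusher stand, a fixed black block 80 x 80 x 70 mm; z is up; 70 mm above the bench. The hole is round, 36 mm wide and 62 mm deep. The pusher hangs in it by its collar, which rests on the top, its foot free in the hole.
- tray: Fixed grey plastic parts tray, 190 x 130 mm, rim 16 mm high, 4 mm floor and walls; origin at the centre of its underside, x along its long side. The retainer stands in the half towards -x, the smaller plug and a steel collar lie in the +x half.
- plug: Bystander: small white plug of like shape, 24 mm wide and 16 mm high, in the tray; origin under its centre. Not to be used.
- collar: Bystander: steel collar, 32 mm wide, 18 mm bore, 10 mm high, in the tray; origin under its centre.
- screwdriver: Bystander: screwdriver lying on the bench between the robot and the pump head.
- wrench: Bystander: wrench lying on the bench beyond the pump head.
- jar_a: Bystander: amber jar, 60 mm wide, 85 mm high; origin under its centre.
- jar_b: Bystander: white jar with a black lid, 48 mm wide, 70 mm high; origin under its centre.
- beaker: Bystander: glass beaker, 64 mm wide, 75 mm high; origin under its centre.
Not all that is in view belongs to the job. What is shaped like the cap but black or purple is not meant.

How it is judged:
By the outcome, as a careful person would: the job done as asked, in the order asked, and still so for the second after the job is handed in, with the robot touching nothing.
It also fails if it takes over 72 s, if anything falls off the work surface, if the arm or the gripper's body presses on something with over 40 N, if the wrist force passes 120 N, or if a joint passes its speed limit or range.

### The arm

A 7-joint arm with a two-finger parallel gripper is mounted at the origin on the work surface. World frame = base frame: x ahead of the robot, y to its left, z up, the work surface at z = 0. Lengths are in mm, angles in rad, forces in N, time in s.
With the tool pointing down it reaches from about 400 to 850 mm from the base axis. Payload 4.5 kg.
Tool frame: the origin (TCP) lies at the very end of the fingers, on their centre line; the grasp point (between the pads) lies 19 mm behind it; z points along the fingers, y is the direction in which the jaws open and shut (so a half turn about z gives the same grasp; the last joint's range is limited). The gripper opens to 88 mm and grips with 3 to 60 N. Pads are 18 mm wide; open, the fingers measure 123 mm over their backs; the gripper's body (75 mm by 187 mm) begins 45 mm behind the grasp point.
Start: joints at [1.29, 0.689, -0.195, 1.565, 0.157, 0.902, -0.215], TCP at [193.547, -594.303, 201.543] pointing down, gripper open.
Joint ranges: [-3.01, 3.01], [-0.46, 2.08], [-1.47, 1.51], [0.13, 2.56], [-1, 4.14], [0.04, 2.09], [-2.66, 2.66]. Speed limits (rad/s): [2.57, 2.57, 3.14, 3.14, 3.14, 3.14, 3.14].

### API

Orientations are given as a rotation vector (axis times angle).
In Python, from plant import bot, eyes, ticket gives the robot as it stands. The module is installed in compiled form; this text tells all that it offers.
- The arm moves only by the shell command python3 -m crank 'ROWS'. ROWS is JSON, a list of rows, each an object of numbers: "x", "y", "z": the shift along the tool's x, y, z in cm; "spin": the turn about the tool's z in degrees; "fingers": the closure, from -1 (fully open) to 1 (shut), so that 0 is half open. In form: [{"x": .., "y": .., "z": .., "spin": .., "fingers": ..}, ...]. A call has 1 to 8 rows; each row shifts and turns the commanded pose from where the row before left it, along the tool's axes as they then stand; what a row does not reach is not made up. A row lasts 1/8 s, in which the tool goes at most 62.5 mm and 10.7 degrees, less where a joint would pass 70% of its speed; a pose out of reach is approached as far as the arm can. A call with a gripper value outside its range is refused whole. The fingers move at their own pace and stop on an object; the grip force is fixed at half the most. Time passes only in rows, so rows that do not move let the fingers close. It gives the time, the measured TCP pose, the force and the opening at its end, in the units of the state.
- bot.sense(): the state, without advancing time (a new reading comes with each control period).
- eyes.camera(name): name is "scene" or "top" or "wrist"; returns a dict with "color" (420x560x3 uint8, red, green, blue), "z_map" (420x560 float32, mm along the optical axis (not along the pixel's ray), 0 where there is no reading), "fx", "fy", "cx", "cy" (pixels), "pose" (4x4, takes a point from camera to world coordinates); the wrist camera has in their place "hand_eye" (4x4, takes a point from camera to tool coordinates, whose origin is the TCP and whose axes are the flange's). Camera axes: x right, y down, z forward; pixel columns grow to the right and rows downward; lengths in mm; the calibration is good to about 2 mm. A picture is of the moment at which its call begins: read the wrist's pose just before it.
- ticket.close_job(): hands the job in, once; it reports no verdict.
The state is a dict: "t": time; "qpos": joint angles; "qd": joint speeds; "effort": joint torques, N m; "tcp_pos": TCP position; "tool_rot": TCP orientation; "wrist_force": force on the tool from outside, world axes, zero at the start; "ft_torque": the same for the moment, N m; "width": finger opening in mm.
Only numpy, scipy, OpenCV 4.12 (cv2) and the standard library are available. Lean on these libraries where they do the work, as an engineer would, in place of code of your own. Each camera call takes 0.05 s, during which the arm holds its last target. There are 200 camera calls.

## Working session

There is one attempt and no reset: what is moved stays moved. The work goes in short steps, Python scripts to look and compute and a shell command to move; the robot and the scene stay as the last step left them, time stands still between calls to the robot, and variables do not carry over. Pictures are saved under pics/ and viewed, on a budget of 10 in all, crops included, one or two more only if the job needs it, and the job is handed in when it is done.

```bash
mkdir -p pics; cat > h.py <<'E'
import numpy as np,cv2
from plant import bot,eyes
from scipy.spatial.transform import Rotation as R
def snap(n,fn=None):
    s=bot.sense(); c=eyes.camera(n)
    if 'pose' in c: T=np.array(c['pose'])
    else:
        W=np.eye(4);W[:3,:3]=R.from_rotvec(s['tool_rot']).as_matrix();W[:3,3]=s['tcp_pos'];T=W@np.array(c['hand_eye'])
    z=c['z_map'];v,u=np.mgrid[:420,:560]
    P=np.stack([(u-c['cx'])/c['fx']*z,(v-c['cy'])/c['fy']*z,z],-1)@T[:3,:3].T+T[:3,3]
    P[z==0]=np.nan
    if fn: cv2.imwrite('pics/'+fn,c['color'][...,::-1])
    return c,P,T
E
python3 - <<'E'
from h import *
for n in('top','scene'):
    c,P,T=snap(n); np.savez(''+n,col=c['color'],P=P,T=T,K=[c['fx'],c['fy'],c['cx'],c['cy']])
    cv2.imwrite(f'pics/{n}.png',cv2.resize(c['color'][...,::-1],(800,600)))
    print(n,T.round(3).tolist())
s=bot.sense();print({k:np.round(v,3).tolist() for k,v in s.items()})
E
```

```text
top [[0.003, -0.987, 0.162, 429.743], [-1.0, 0.0, 0.02, -10.716], [-0.02, -0.162, -0.987, 948.864], [0.0, 0.0, 0.0, 1.0]]
scene [[-0.489, 0.568, -0.662, 1343.815], [0.872, 0.309, -0.38, 432.467], [-0.012, -0.763, -0.647, 862.393], [0.0, 0.0, 0.0, 1.0]]
{'t': 0.1, 'qpos': [1.29, 0.69, -0.195, 1.566, 0.157, 0.902, -0.215], 'qd': [0.0, -0.001, -0.001, -0.003, -0.002, -0.001, -0.0], 'effort': [-0.002, -52.85, -1.271, -15.384, -0.053, 0.002, 0.0], 'tcp_pos': [193.253, -593.706, 200.79], 'tool_rot': [-3.101, -0.492, 0.001], 'wrist_force': [-0.303, -0.551, -0.463], 'ft_torque': [0.076, -0.035, 0.022], 'width': 88.091}
```

View pics/top.png

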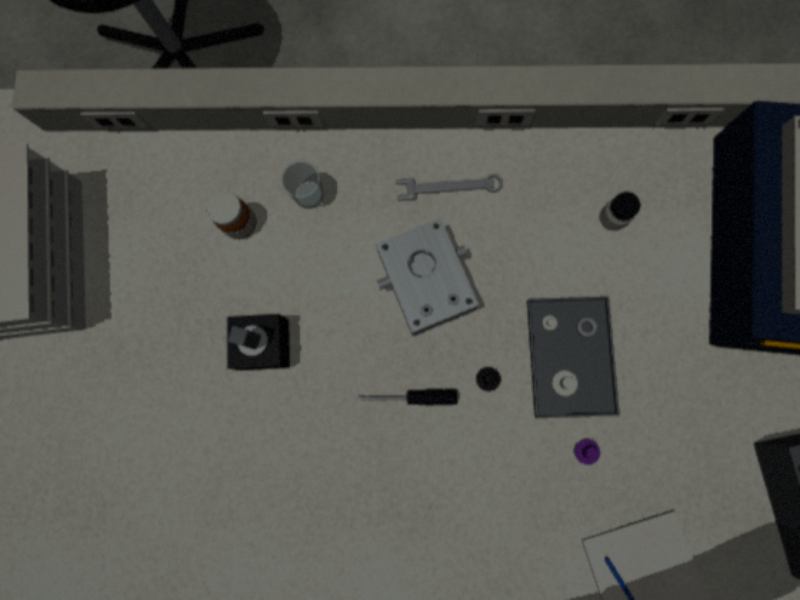

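View pics/scene.png

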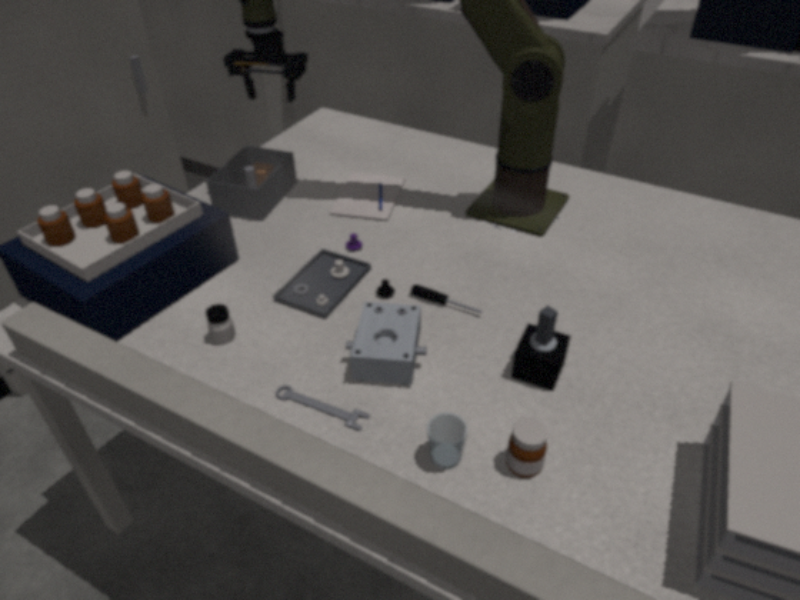

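```bash
python3 - <<'E'
from h import *
for n in('top','scene'):
    d=np.load(n+'.npz');P=d['P']
    if n=='top': rois=dict(cap=(380,412,250,285),pump=(262,340,152,236),pusher=(155,206,215,262))
    else: rois=dict(cap=(225,250,176,200),pump=(240,300,205,270),pusher=(355,405,205,275))
    for k,(a,b,c,e) in rois.items():
        Q=P[c:e,a:b].reshape(-1,3);Q=Q[np.isfinite(Q).all(1)]
        h,ed=np.histogram(Q[:,2],np.arange(-6,190,4)); print(n,k,[(int(x),int(y)) for x,y in zip(ed,h) if y>6])
d=np.load('top.npz')
im=d['col'][...,::-1]
a=im[210:270,150:215];b=im[150:240,255:345];c=im[245:290,375:420]
out=np.hstack([cv2.resize(q,(400,400),interpolation=cv2.INTER_CUBIC) for q in(a,b)])
cv2.imwrite('pics/crop1.png',cv2.convertScaleAbs(out,alpha=1.6))
P=d['P']
for nm,(u,v) in dict(cap=(395,267),recess=(296,185),push=(176,236)).items(): print(nm,P[v-2:v+3,u-2:u+3].reshape(-1,3)[::6].round(0).tolist())
E
```

```text
top cap [(-2, 111), (2, 670), (6, 87), (10, 78), (14, 98), (18, 7), (34, 33), (38, 21)]
top pump [(-6, 496), (-2, 2152), (2, 250), (10, 10), (14, 13), (18, 9), (22, 10), (26, 12), (30, 14), (34, 13), (38, 23), (42, 72), (46, 215), (50, 84), (54, 23), (58, 16), (62, 98), (66, 1991), (70, 983), (74, 40)]
top pusher [(-6, 152), (-2, 544), (2, 63), (6, 15), (10, 20), (14, 18), (18, 14), (22, 19), (26, 20), (30, 19), (34, 18), (38, 20), (42, 18), (46, 17), (50, 23), (54, 16), (58, 23), (62, 21), (66, 585), (70, 361), (74, 134), (78, 19), (86, 7), (90, 7), (98, 8), (106, 7), (110, 8), (114, 7), (122, 8), (130, 11), (138, 10), (142, 99), (146, 46)]
scene cap [(-6, 11), (-2, 115), (2, 265), (6, 46), (10, 75), (14, 40), (18, 8), (30, 7), (34, 16)]
scene pump [(-6, 280), (-2, 951), (2, 89), (6, 51), (10, 74), (14, 58), (18, 53), (22, 54), (26, 56), (30, 45), (34, 61), (38, 75), (42, 84), (46, 120), (50, 89), (54, 62), (58, 76), (62, 124), (66, 1104), (70, 355), (74, 17)]
scene pusher [(-6, 558), (-2, 1320), (2, 120), (6, 37), (10, 34), (14, 39), (18, 40), (22, 35), (26, 40), (30, 42), (34, 36), (38, 40), (42, 38), (46, 43), (50, 38), (54, 44), (58, 39), (62, 52), (66, 336), (70, 170), (74, 66), (78, 21), (82, 15), (86, 10), (90, 16), (94, 21), (98, 12), (102, 13), (106, 17), (110, 14), (114, 17), (118, 15), (122, 14), (126, 17), (130, 15), (134, 17), (138, 19), (142, 51), (146, 16)]
cap [[459.0, -234.0, 20.0], [456.0, -232.0, 37.0], [454.0, -233.0, 40.0], [452.0, -234.0, 42.0], [450.0, -238.0, 37.0]]
recess [[642.0, -11.0, 48.0], [639.0, -14.0, 48.0], [637.0, -16.0, 49.0], [635.0, -18.0, 48.0], [632.0, -20.0, 50.0]]
push [[516.0, 230.0, 135.0], [515.0, 230.0, 129.0], [514.0, 231.0, 119.0], [513.0, 232.0, 109.0], [512.0, 232.0, 99.0]]
```

View pics/crop1.png

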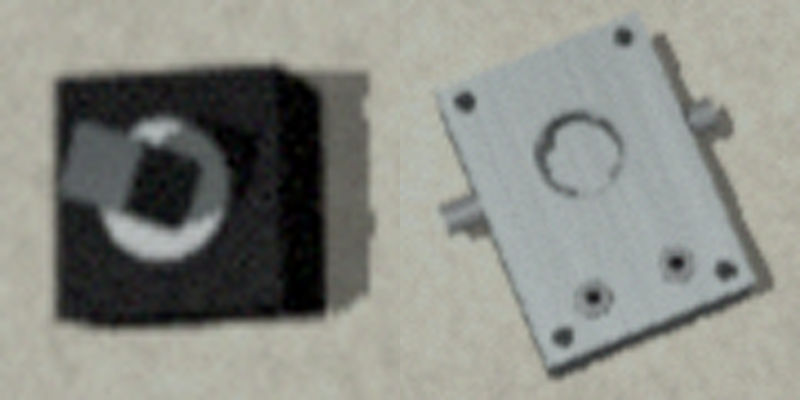

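```bash
cat >> h.py <<'E'
def plan(xyz=None,yaw=None,half=True):
    """tool-frame cm + spin deg to reach world xyz, jaw axis (tool y) at world yaw deg (mod 180)"""
    s=bot.sense();M=R.from_rotvec(s['tool_rot']).as_matrix()
    p=np.array(s['tcp_pos']);cur=np.degrees(np.arctan2(M[1,1],M[0,1]))
    print('t',round(s['t'],2),'tcp',p.round(1),'jaw',round(cur,1),'F',np.round(s['wrist_force'],1),'w',round(s['width'],1),'tilt',(M[:,2]*1000).round(1),'q7',round(s['qpos'][6],2))
    if xyz is not None: print('  d cm tool (unspun)',(M.T@(np.array(xyz)-p)/10).round(2))
    if yaw is not None: print('  spin',round(-((yaw-cur+90)%180-90),1))
E
python3 - <<'E'
from h import *
for n in('top','scene'):
    d=np.load(n+'.npz');P=d['P']
    rois=dict(cap=(380,412,250,285),pusher=(155,206,215,262)) if n=='top' else dict(cap=(225,250,176,200),pusher=(355,405,205,275))
    for k,(a,b,c,e) in rois.items():
        Q=P[c:e,a:b].reshape(-1,3);Q=Q[np.isfinite(Q).all(1)]
        z0=33 if k=='cap' else 140
        t=Q[Q[:,2]>z0].astype('f4');print(n,k,'top mean',t.mean(0).round(1),'mid',((t.max(0)+t.min(0))/2).round(1),'rect',cv2.minAreaRect(t[:,:2]),len(t))
        if k=='pusher':
            t=Q[abs(Q[:,2]-70)<4].astype('f4');print('stand',cv2.minAreaRect(t[:,:2]), np.median(t[:,2]))
        else:
            t=Q[(Q[:,2]>11)&(Q[:,2]<17)];print('rim mid',((t.max(0)+t.min(0))/2).round(1))
    if n=='top':
        K=d['K'];T=d['T']
        def ray(u,v,z):
            r=T[:3,:3]@[(u-K[2])/K[0],(v-K[3])/K[1],1];return (T[:3,3]+r*(z-T[2,3])/r[2]).round(1)
        print('recess',ray(295.3,184.65,69))
        g=np.array([[75,120],[145,145],[130,210],[60,195]])
        w=np.array([ray(150+x*65/400,210+y*60/400,146) for x,y in g]);print('grip corners',w.tolist(),w.mean(0))
        c=P[152:236,262:340].reshape(-1,3);c=c[abs(c[:,2]-69)<4].astype('f4');print('pump',cv2.minAreaRect(c[:,:2]),np.median(c[:,2]))
plan([455,-236,170],0)
E
```

```text
Traceback (most recent call last):
cv2.error: OpenCV(4.12.0) /io/opencv/modules/imgproc/src/convhull.cpp:143: error: (-215:Assertion failed) total >= 0 && (depth == CV_32F || depth == CV_32S) in function 'convexHull'
```

```bash
cat > m.py <<'E'
from h import *
A=np.ascontiguousarray
for n in('top','scene'):
    d=np.load(n+'.npz');P=d['P']
    rois=dict(cap=(380,412,250,285),pusher=(155,206,215,262)) if n=='top' else dict(cap=(225,250,176,200),pusher=(355,405,205,275))
    for k,(a,b,c,e) in rois.items():
        Q=P[c:e,a:b].reshape(-1,3);Q=Q[np.isfinite(Q).all(1)]
        z0=33 if k=='cap' else 140
        t=Q[Q[:,2]>z0].astype('f4');print(n,k,'top mean',t.mean(0).round(1),'mid',((t.max(0)+t.min(0))/2).round(1),'rect',cv2.minAreaRect(A(t[:,:2])),len(t))
        if k=='pusher':
            t=Q[abs(Q[:,2]-70)<4].astype('f4');print('stand',cv2.minAreaRect(A(t[:,:2])), np.median(t[:,2]))
        else:
            t=Q[(Q[:,2]>11)&(Q[:,2]<17)];print('rim mid',((t.max(0)+t.min(0))/2).round(1))
    if n=='top':
        K=d['K'];T=d['T']
        def ray(u,v,z):
            r=T[:3,:3]@[(u-K[2])/K[0],(v-K[3])/K[1],1];return (T[:3,3]+r*(z-T[2,3])/r[2]).round(1)
        print('recess',ray(295.3,184.65,69))
        g=np.array([[75,120],[145,145],[130,210],[60,195]])
        w=np.array([ray(150+x*65/400,210+y*60/400,146) for x,y in g]);print('grip corners',w.tolist(),w.mean(0))
        c=P[152:236,262:340].reshape(-1,3);c=c[abs(c[:,2]-69)<4].astype('f4');print('pump',cv2.minAreaRect(A(c[:,:2])),np.median(c[:,2]))
plan([455,-236,170],0)
E
python3 m.py
```

```text
top cap top mean [ 452.2 -238.4   37.6] mid [ 452.1 -238.3   38. ] rect ((452.0321350097656, -238.3881378173828), (16.73432731628418, 17.67873764038086), 19.820985794067383) 57
rim mid [ 451.7 -238.1   14. ]
top pusher top mean [513.2 242.7 145.3] mid [513.3 243.4 144.7] rect ((513.3214721679688, 243.30221557617188), (24.37860679626465, 23.69794273376465), 71.91362762451172) 148
stand ((513.4351806640625, 242.86155700683594), (80.18144989013672, 79.97443389892578), 3.558241128921509) 69.48847
recess [633.  -14.1  69. ]
grip corners [[527.2, 251.2, 146.0], [519.7, 228.1, 146.0], [500.3, 232.0, 146.0], [504.7, 254.9, 146.0]] [512.975 241.55  146.   ]
pump ((616.7108154296875, -20.00426483154297), (150.65611267089844, 110.14677429199219), 22.615652084350586) 69.23808
scene cap top mean [ 458.7 -238.1   36.9] mid [ 457.6 -238.    37. ] rect ((458.1018371582031, -238.41818237304688), (19.118946075439453, 15.802438735961914), 33.28309631347656) 21
rim mid [ 446.2 -251.6   13.8]
scene pusher top mean [520.7 242.5 144.4] mid [519.5 242.2 144. ] rect ((517.9985961914062, 241.98324584960938), (24.364355087280273, 26.507108688354492), 75.63343811035156) 76
stand ((519.6558837890625, 242.39218139648438), (83.23779296875, 80.63089752197266), 3.412001848220825) 69.08922
t 0.1 tcp [ 193.3 -593.7  200.8] jaw -72.0 F [-0.3 -0.6 -0.5] w 88.1 tilt [-7.0e-01  1.5e+00 -1.0e+03] q7 -0.22
  d cm tool (unspun) [ 35.97 -25.9    3.12]
  spin -72.0
```

```bash
python3 -m crank '[{"x":4.45,"y":-3.25,"z":0.2,"spin":0,"fingers":0},{"x":4.45,"y":-3.25,"z":0.2,"spin":0,"fingers":0},{"x":4.45,"y":-3.25,"z":0.2,"spin":0,"fingers":0},{"x":4.45,"y":-3.25,"z":0.2,"spin":0,"fingers":0},{"x":4.45,"y":-3.25,"z":0.2,"spin":0,"fingers":0},{"x":4.45,"y":-3.25,"z":0.2,"spin":0,"fingers":0},{"x":4.45,"y":-3.25,"z":0.2,"spin":0,"fingers":0},{"x":4.45,"y":-3.25,"z":0.2,"spin":0,"fingers":0}]'
python3 - <<'E'
from h import *
plan([452,-238,100])
c,P,T=snap('wrist','w1.png')
print(np.round(c['hand_eye'],3).tolist(),c['fx'])
Q=P.reshape(-1,3);Q=Q[np.isfinite(Q).all(1)]
Q=Q[np.hypot(Q[:,0]-453,Q[:,1]+238)<40]
t=Q[abs(Q[:,2]-37)<5];print(len(t),t.mean(0).round(1),((t.max(0)+t.min(0))/2).round(1),np.ptp(t,axis=0).round(1))
t=Q[abs(Q[:,2]-13)<4];print('rim',len(t),((t.max(0)+t.min(0))/2).round(1),np.ptp(t,axis=0).round(1))
E
```

```text
t: 1.1
tcp_pos: [452.3, -235.3, 185.3]
tool_rot: [-3.103, -0.492, 0.001]
wrist_force: [0.2, 0.6, -0.5]
width: 43.7
t 1.1 tcp [ 452.3 -235.3  185.3] jaw -72.0 F [ 0.2  0.6 -0.5] w 43.7 tilt [-3.e-01  0.e+00 -1.e+03] q7 -0.99
  d cm tool (unspun) [-0.11  0.25  8.53]
[[-0.0, -0.954, -0.301, 78.992], [1.0, -0.0, 0.0, -1.537], [-0.0, -0.301, 0.954, -182.701], [0.0, 0.0, 0.0, 1.0]] 308.70675872980786
219 [ 456.  -236.7   37.5] [ 455.4 -236.9   36. ] [17.6 17.5  7. ]
rim 638 [ 455.5 -237.    12.9] [39.6 39.7  6.1]
```

View pics/w1.png

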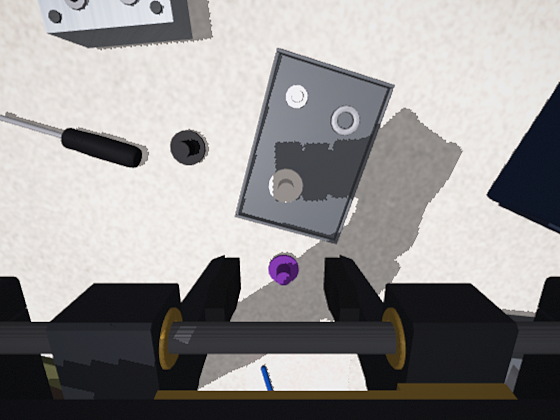

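```bash
python3 -m crank '[{"x":0.21,"y":0.25,"z":4.5,"spin":0,"fingers":0.2},{"x":0,"y":0,"z":4.5,"spin":0,"fingers":0.2},{"x":0,"y":0,"z":4.5,"spin":0,"fingers":0.2},{"x":0,"y":0,"z":2.3,"spin":0,"fingers":0.2},{"x":0,"y":0,"z":0,"spin":0,"fingers":0.2}]'
python3 -c "
from h import *
plan([455.3,-237,17.5])"
```

```text
t: 1.78
tcp_pos: [452.9, -238.0, 26.0]
tool_rot: [-3.101, -0.493, 0.005]
wrist_force: [-0.3, -0.1, 1.0]
width: 35.1
t 1.77 tcp [ 452.9 -238.    26. ] jaw -71.9 F [-0.3 -0.1  1. ] w 35.1 tilt [   -3.7     1.5 -1000. ] q7 -1.05
  d cm tool (unspun) [ 0.26 -0.02  0.84]
```

```bash
python3 -m crank '[{"x":0.1,"y":0,"z":0.4,"spin":0,"fingers":0.2},{"x":0,"y":0,"z":0.3,"spin":0,"fingers":0.2},{"x":0,"y":0,"z":0,"spin":0,"fingers":0.2}]'
python3 -c "
from h import *
plan([455.3,-237,17.5])"
```

```text
t: 2.15
tcp_pos: [455.6, -238.5, 21.1]
tool_rot: [3.102, 0.492, 0.001]
wrist_force: [0.1, -0.7, 0.4]
width: 35.4
t 2.15 tcp [ 455.6 -238.5   21.1] jaw -72.0 F [ 0.1 -0.7  0.4] w 35.4 tilt [ 1.e+00 -5.e-01 -1.e+03] q7 -1.05
  d cm tool (unspun) [ 0.02 -0.15  0.36]
```

```bash
python3 -m crank '[{"x":0,"y":-0.1,"z":0.3,"spin":0,"fingers":0.2},{"x":0,"y":0,"z":0,"spin":0,"fingers":0.2},{"x":0,"y":0,"z":0,"spin":0,"fingers":1},{"x":0,"y":0,"z":0,"spin":0,"fingers":1},{"x":0,"y":0,"z":0,"spin":0,"fingers":1},{"x":0,"y":0,"z":0,"spin":0,"fingers":1}]'
python3 -c "
from h import *
plan([455.3,-237,17.5])"
```

```text
t: 2.9
tcp_pos: [454.9, -237.4, 17.5]
tool_rot: [3.103, 0.492, 0.0]
wrist_force: [-0.3, -0.8, -0.3]
width: 0.4
t 2.9 tcp [ 454.9 -237.4   17.5] jaw -72.0 F [-0.3 -0.8 -0.3] w 0.4 tilt [ 0.e+00 -1.e-01 -1.e+03] q7 -1.05
  d cm tool (unspun) [ 0.04 -0.02  0.  ]
```

```bash
python3 - <<'E'
from h import *
c,P,T=snap('wrist','w2.png')
Q=P.reshape(-1,3);Q=Q[np.isfinite(Q).all(1)]
Q=Q[np.hypot(Q[:,0]-453,Q[:,1]+238)<90]
print(np.histogram(Q[:,2],np.arange(-30,60,6)))
E
```

```text
(array([    0,     0,     0,     0,  5680, 27728,   706,  3719,    90,
         104,   107,   320,     0,     4]), array([-30, -24, -18, -12,  -6,   0,   6,  12,  18,  24,  30,  36,  42,
        48,  54]))
```

View pics/w2.png

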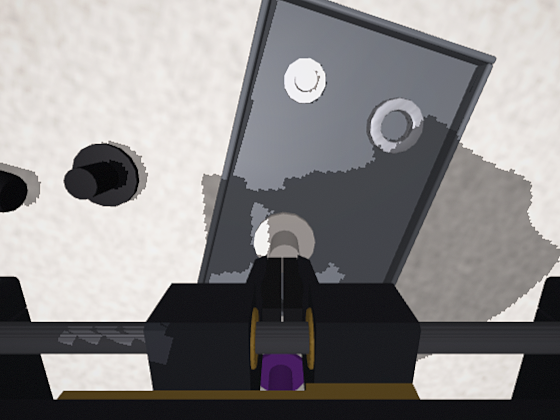

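```bash
python3 - <<'E'
from h import *
s=bot.sense();c=eyes.camera('wrist');H=np.array(c['hand_eye']);z=c['z_map']
for u in (270,285,296):
  for v in range(205,300,6):
    q=H[:3,:3]@np.array([(u-c['cx'])/c['fx']*z[v,u],(v-c['cy'])/c['fy']*z[v,u],z[v,u]])+H[:3,3]
    print(u,v,z[v,u].round(0),q.round(0).tolist(),c['color'][v,u].tolist())
print({k:np.round(v,2).tolist() for k,v in bot.sense().items()}, c['cx'],c['cy'])
E
```

```text
270 205 205.0 [24.0, -9.0, 15.0] [68, 70, 74]
270 211 0.0 [79.0, -2.0, -183.0] [93, 95, 101]
270 217 196.0 [19.0, -9.0, 3.0] [137, 131, 128]
270 223 197.0 [15.0, -9.0, 4.0] [148, 142, 139]
270 229 198.0 [11.0, -9.0, 3.0] [147, 141, 138]
270 235 199.0 [7.0, -9.0, 4.0] [140, 133, 131]
270 241 201.0 [2.0, -9.0, 3.0] [139, 133, 131]
270 247 189.0 [4.0, -9.0, -9.0] [105, 101, 99]
270 253 178.0 [5.0, -8.0, -20.0] [129, 124, 121]
270 259 160.0 [9.0, -8.0, -37.0] [14, 13, 15]
270 265 151.0 [10.0, -7.0, -46.0] [17, 17, 19]
270 271 147.0 [10.0, -7.0, -51.0] [18, 19, 19]
270 277 140.0 [10.0, -7.0, -58.0] [20, 19, 20]
270 283 135.0 [10.0, -7.0, -63.0] [16, 16, 19]
270 289 130.0 [10.0, -6.0, -68.0] [18, 18, 18]
270 295 126.0 [10.0, -6.0, -72.0] [16, 15, 18]
285 205 205.0 [24.0, 1.0, 15.0] [68, 70, 75]
285 211 205.0 [20.0, 1.0, 14.0] [71, 72, 76]
285 217 195.0 [19.0, 1.0, 3.0] [149, 143, 140]
285 223 198.0 [15.0, 1.0, 4.0] [150, 144, 141]
285 229 199.0 [10.0, 1.0, 5.0] [152, 146, 143]
285 235 191.0 [10.0, 0.0, -5.0] [109, 104, 102]
285 241 182.0 [10.0, 0.0, -14.0] [109, 104, 102]
285 247 177.0 [8.
[... 793 characters left out ...]
 -21.0] [151, 145, 143]
296 259 159.0 [10.0, 6.0, -38.0] [35, 32, 34]
296 265 151.0 [10.0, 5.0, -46.0] [16, 14, 16]
296 271 146.0 [10.0, 5.0, -52.0] [15, 15, 16]
296 277 140.0 [10.0, 5.0, -58.0] [17, 18, 19]
296 283 135.0 [10.0, 5.0, -63.0] [19, 18, 19]
296 289 130.0 [10.0, 4.0, -68.0] [13, 14, 16]
296 295 127.0 [10.0, 4.0, -72.0] [16, 14, 17]
{'t': 3.0, 'qpos': [0.43, 0.86, -0.06, 2.03, 0.19, 0.26, -1.05], 'qd': [-0.0, 0.0, -0.0, 0.0, 0.0, -0.0, 0.0], 'effort': [0.0, -49.48, 0.59, -4.99, -0.01, -0.06, 0.0], 'tcp_pos': [454.99, -237.33, 17.54], 'tool_rot': [3.1, 0.49, 0.0], 'wrist_force': [-0.65, 0.89, -0.18], 'ft_torque': [0.02, 0.05, -0.03], 'width': 0.2} 281.80201269569 215.04585397691184
```

```bash
python3 - <<'E'
from h import *
c,P,T=snap('scene'); col=c['color'].astype(int).sum(2)
m=np.isfinite(P).all(2)&(np.hypot(P[...,0]-455,P[...,1]+237)<70)&(P[...,2]>20)
v,u=np.nonzero(m);print(u.min(),u.max(),v.min(),v.max())
M=R.from_rotvec(bot.sense()['tool_rot']).as_matrix();tc=np.array(bot.sense()['tcp_pos'])
L=(P-tc)@M
for lo in range(20,140,6):
    k=m&(P[...,2]>=lo)&(P[...,2]<lo+6)
    if k.sum(): print(lo,k.sum(),'toolx',L[k][:,0].min().round(),L[k][:,0].max().round(),'tooly',L[k][:,1].min().round(),L[k][:,1].max().round(),'col',col[k].mean().round())
x=c['color'][120:215,180:300,::-1];cv2.imwrite('pics/s2.png',cv2.convertScaleAbs(cv2.resize(x,(760,600),interpolation=cv2.INTER_CUBIC),alpha=1.8))
E
```

```text
205 259 0 189
20 7 toolx 5.0 13.0 tooly -3.0 10.0 col 240.0
26 12 toolx 2.0 12.0 tooly -6.0 9.0 col 233.0
32 18 toolx -4.0 12.0 tooly -6.0 9.0 col 228.0
38 4 toolx -3.0 11.0 tooly -2.0 9.0 col 207.0
50 5 toolx 6.0 14.0 tooly -7.0 11.0 col 92.0
56 12 toolx 4.0 15.0 tooly -11.0 16.0 col 84.0
62 19 toolx -4.0 15.0 tooly -13.0 12.0 col 82.0
68 17 toolx -3.0 14.0 tooly -13.0 14.0 col 71.0
74 21 toolx -4.0 14.0 tooly -15.0 18.0 col 75.0
80 19 toolx -6.0 14.0 tooly -14.0 16.0 col 64.0
86 18 toolx -2.0 14.0 tooly -16.0 20.0 col 72.0
92 21 toolx -3.0 15.0 tooly -16.0 20.0 col 75.0
98 23 toolx -5.0 16.0 tooly -16.0 18.0 col 75.0
104 8 toolx 4.0 13.0 tooly 9.0 15.0 col 71.0
110 3 toolx -10.0 10.0 tooly -27.0 11.0 col 149.0
116 8 toolx -10.0 33.0 tooly -17.0 16.0 col 149.0
122 27 toolx -9.0 38.0 tooly -29.0 34.0 col 141.0
128 73 toolx -26.0 40.0 tooly -62.0 63.0 col 131.0
134 83 toolx -21.0 41.0 tooly -61.0 61.0 col 142.0
```

View pics/s2.png

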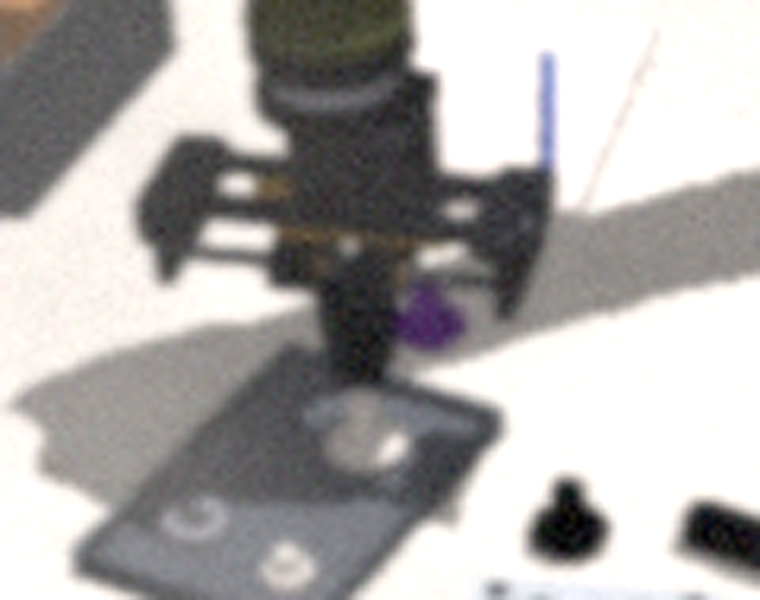

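```bash
python3 -m crank '[{"x":0,"y":0,"z":0,"spin":0,"fingers":0.2},{"x":0,"y":0,"z":0,"spin":0,"fingers":0.2},{"x":0,"y":0,"z":0,"spin":0,"fingers":0.2},{"x":0,"y":0,"z":1.0,"spin":0,"fingers":0.2},{"x":0,"y":0,"z":1.0,"spin":0,"fingers":0.2},{"x":0,"y":0,"z":0.8,"spin":0,"fingers":0.2},{"x":0,"y":0,"z":0.4,"spin":0,"fingers":0.2},{"x":0,"y":0,"z":0,"spin":0,"fingers":0.2}]'
python3 - <<'E'
from h import *
plan()
s=bot.sense();c=eyes.camera('wrist');H=np.array(c['hand_eye']);z=c['z_map']
v,u=np.mgrid[:420,:560]
L=np.stack([(u-c['cx'])/c['fx']*z,(v-c['cy'])/c['fy']*z,z],-1)@H[:3,:3].T+H[:3,3]
g=c['color'].astype(int).sum(2)
m=(z>0)&(abs(L[...,1])>15)&(abs(L[...,1])<45)&(abs(L[...,0]-10)<4)&(g<90)
print('finger lowest tool z',np.sort(L[m][:,2])[-12:].round(1))
k=(z>0)&(abs(L[...,1])<13)&(abs(L[...,0])<14)&(g>250);print('knob',L[k].max(0).round(1),L[k].min(0).round(1))
E
```

```text
t: 4.05
tcp_pos: [454.7, -237.2, -14.9]
tool_rot: [-3.102, -0.493, 0.001]
wrist_force: [1.1, -0.4, -0.0]
width: 35.4
t 4.05 tcp [ 454.7 -237.2  -14.9] jaw -72.0 F [ 1.1 -0.4 -0. ] w 35.4 tilt [-7.e-01  2.e-01 -1.e+03] q7 -1.06
finger lowest tool z [-37.4 -37.4 -37.3 -37.3 -37.3 -37.3 -37.2 -37.2 -36.8 -36.7 -36.6 -36.5]
knob [ 14.   13.  -26.7] [-14.  -13.  -54.2]
```

```bash
python3 -m crank '[{"x":0,"y":0,"z":0.3,"spin":0,"fingers":0.2},{"x":0,"y":0,"z":0,"spin":0,"fingers":1},{"x":0,"y":0,"z":0,"spin":0,"fingers":1},{"x":0,"y":0,"z":0,"spin":0,"fingers":1},{"x":0,"y":0,"z":0,"spin":0,"fingers":1}]'
python3 - <<'E'
from h import *
plan()
E
```

```text
t: 4.72
tcp_pos: [455.0, -237.4, -17.4]
tool_rot: [3.103, 0.492, 0.0]
wrist_force: [0.2, 0.2, 0.9]
width: 17.2
t 4.72 tcp [ 455.  -237.4  -17.4] jaw -72.0 F [0.2 0.2 0.9] w 17.2 tilt [ 3.e-01 -2.e-01 -1.e+03] q7 -1.06
```

```bash
python3 -m crank '[{"x":0,"y":0,"z":-3.5,"spin":0,"fingers":1},{"x":0,"y":0,"z":-5,"spin":0,"fingers":1},{"x":0.5,"y":-0.5,"z":-5,"spin":0,"fingers":1},{"x":3.3,"y":-3.3,"z":-0.2,"spin":0,"fingers":1},{"x":4,"y":-4,"z":0,"spin":0,"fingers":1},{"x":4,"y":-4,"z":0,"spin":0,"fingers":1},{"x":4,"y":-4,"z":0,"spin":0,"fingers":1},{"x":0,"y":0,"z":0,"spin":0,"fingers":1}]'
python3 - <<'E'
from h import *
plan()
c,P,T=snap('wrist','w3.png')
A=np.ascontiguousarray
np.savez('w3',P=P,col=c['color'],T=T,K=[c['fx'],c['fy'],c['cx'],c['cy']])
Q=P.reshape(-1,3);Q=Q[np.isfinite(Q).all(1)];Q=Q[(abs(Q[:,0]-620)<110)&(abs(Q[:,1]+15)<110)]
t=Q[abs(Q[:,2]-69)<4].astype('f4');print('pump',cv2.minAreaRect(A(t[:,:2])),np.median(t[:,2]))
N=Q[np.hypot(Q[:,0]-633,Q[:,1]+13)<30];f=N[abs(N[:,2]-49)<4];print('floor',len(f),f.mean(0).round(1),f.min(0).round(1),f.max(0).round(1))
E
```

```text
t: 5.72
tcp_pos: [558.4, -31.1, 119.5]
tool_rot: [-3.097, -0.507, -0.005]
wrist_force: [-0.6, -0.7, -1.2]
width: 17.1
t 5.72 tcp [558.4 -31.1 119.5] jaw -71.4 F [-0.6 -0.7 -1.2] w 17.1 tilt [    2.3     4.1 -1000. ] q7 -1.35
pump ((620.1780395507812, -18.004409790039062), (150.55455017089844, 110.588623046875), 22.531604766845703) 69.16284
floor 2364 [637.3 -11.1  49.2] [615.6 -32.3  46.3] [657.9  10.   53. ]
```

View pics/w3.png

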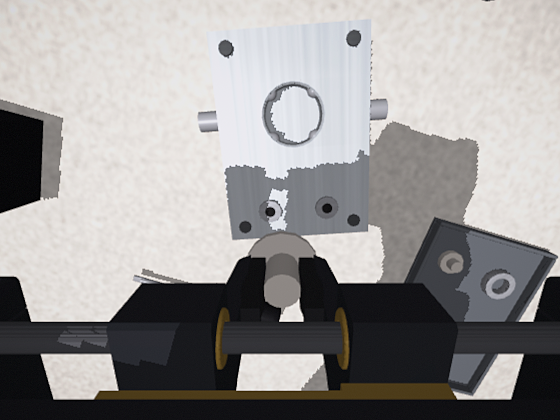

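```bash
python3 - <<'E'
from h import *
plan([636.4,-11.5,62])
d=np.load('w3.npz');P=d['P'];s=bot.sense();M=R.from_rotvec(s['tool_rot']).as_matrix()
L=(P-np.array(s['tcp_pos']))@M
m=(np.hypot(L[...,0],L[...,1])<30)&(abs(L[...,2]+31.4)<3)&(L[...,0]>5)&(d['col'].astype(int).sum(2)>150)
q=L[m];o=q[np.hypot(q[:,0],q[:,1])>15]
print(len(q),q.min(0).round(1),q.max(0).round(1))
E
```

```text
t 5.78 tcp [556.6 -35.2 119.3] jaw -71.7 F [-0.6 -0.8 -0.4] w 17.0 tilt [   -0.      1.1 -1000. ] q7 -1.35
  d cm tool (unspun) [8.32 0.26 5.73]
1320 [  6.1 -23.7 -34.4] [ 24.   13.  -28.5]
```

```bash
cat > rec.py <<'E'
from h import *
s=bot.sense();c,P,T=snap('wrist')
A=np.ascontiguousarray
Q=P.reshape(-1,3);Q=Q[np.isfinite(Q).all(1)];Q=Q[(abs(Q[:,0]-620)<110)&(abs(Q[:,1]+15)<110)]
t=Q[abs(Q[:,2]-69)<4].astype('f4');print('pump',cv2.minAreaRect(A(t[:,:2])),np.median(t[:,2]))
N=Q[np.hypot(Q[:,0]-635,Q[:,1]+13)<30];f=N[abs(N[:,2]-49)<4];print('floor',len(f),f.mean(0).round(1),((f.min(0)+f.max(0))/2).round(1))
M=R.from_rotvec(s['tool_rot']).as_matrix();L=(P-np.array(s['tcp_pos']))@M
z=L[...,2];g=c['color'].astype(int).sum(2)
m=(np.hypot(L[...,0],L[...,1])<26)&(abs(z+31.4)<5)&(g>150);q=L[m];print('cap rim front x',np.percentile(q[:,0],99).round(1),'y',np.percentile(q[:,1],[.5,99.5]).round(1),len(q),np.median(q[:,2]))
m=(np.hypot(L[...,0],L[...,1])<14)&(z<-48)&(z>-60)&(g>150);q=L[m];print('knob top',len(q),q.min(0).round(1),q.max(0).round(1),np.median(q[:,2]))
E
python3 rec.py; python3 -c "
from h import *
plan()"
```

```text
pump ((620.1671752929688, -18.05535888671875), (150.82505798339844, 110.49581909179688), 22.436582565307617) 69.15535
floor 2389 [637.3 -11.1  49.2] [636.8 -11.2  49.9]
cap rim front x 20.7 y [-19.   15.7] 1426 -30.975074074276037
knob top 1234 [ -8.4 -10.1 -59.7] [ 10.4   7.5 -48. ] -54.81060089079966
t 5.83 tcp [555.6 -37.9 119.2] jaw -71.9 F [-0.   0.1 -0.9] w 17.1 tilt [-1.2e+00 -5.0e-01 -1.0e+03] q7 -1.35
```

```bash
python3 -m crank '[{"x":0,"y":0,"z":0,"spin":0,"fingers":1},{"x":0,"y":0,"z":0,"spin":0,"fingers":1}]';  python3 -c "
from h import *
plan([636.4,-12.7,62])"; python3 rec.py
```

```text
t: 6.08
tcp_pos: [555.6, -39.9, 119.5]
tool_rot: [3.103, 0.488, -0.001]
wrist_force: [0.6, -1.0, -0.2]
width: 17.1
t 6.08 tcp [555.6 -39.9 119.5] jaw -72.1 F [ 0.6 -1.  -0.2] w 17.1 tilt [-6.e-01 -8.e-01 -1.e+03] q7 -1.35
  d cm tool (unspun) [ 8.53 -0.11  5.74]
pump ((620.2078857421875, -17.960586547851562), (150.72341918945312, 110.60016632080078), 22.48357582092285) 69.157715
floor 2404 [637.3 -10.8  49.2] [636.9 -11.1  49.8]
cap rim front x 20.6 y [-19.   15.6] 1435 -30.9786298043478
knob top 1241 [ -8.2 -10.1 -59.9] [ 10.3   7.9 -48. ] -54.844147468025156
```

```bash
python3 -m crank '[{"x":3,"y":-0.1,"z":0.5,"spin":0,"fingers":1},{"x":3,"y":0,"z":1.5,"spin":0,"fingers":1},{"x":2.5,"y":0,"z":2,"spin":0,"fingers":1},{"x":0,"y":0,"z":1.7,"spin":0,"fingers":1},{"x":0,"y":0,"z":0,"spin":0,"fingers":1},{"x":0,"y":0,"z":0,"spin":0,"fingers":1},{"x":0,"y":0,"z":0,"spin":0,"fingers":1},{"x":0,"y":0,"z":0,"spin":0,"fingers":1}]';  python3 -c "
from h import *
plan([636.4,-12.7,50])"
```

```text
t: 7.12
tcp_pos: [636.9, -11.1, 63.3]
tool_rot: [3.103, 0.492, 0.001]
wrist_force: [-0.3, 0.3, -0.8]
width: 16.8
t 7.12 tcp [636.9 -11.1  63.3] jaw -72.0 F [-0.3  0.3 -0.8] w 16.8 tilt [ 9.e-01 -1.e-01 -1.e+03] q7 -1.38
  d cm tool (unspun) [-0.1   0.14  1.33]
```

```bash
python3 -m crank '[{"x":-0.1,"y":0.14,"z":0.7,"spin":0,"fingers":1},{"x":0,"y":0,"z":0.6,"spin":0,"fingers":1},{"x":0,"y":0,"z":0.2,"spin":0,"fingers":1},{"x":0,"y":0,"z":0.2,"spin":0,"fingers":1},{"x":0,"y":0,"z":0,"spin":0,"fingers":1},{"x":0,"y":0,"z":0,"spin":0,"fingers":1}]';  python3 -c "
from h import *
plan([636.4,-12.7,40.5])"
```

```text
t: 7.88
tcp_pos: [636.4, -12.5, 45.6]
tool_rot: [3.103, 0.493, 0.0]
wrist_force: [0.3, 0.2, -1.6]
width: 17.1
t 7.88 tcp [636.4 -12.5  45.6] jaw -72.0 F [ 0.3  0.2 -1.6] w 17.1 tilt [ 3.e-01 -0.e+00 -1.e+03] q7 -1.38
  d cm tool (unspun) [-0.01  0.02  0.51]
```

```bash
python3 -m crank '[{"x":0,"y":0,"z":0.1,"spin":0,"fingers":1},{"x":0,"y":0,"z":0.1,"spin":0,"fingers":1},{"x":0,"y":0,"z":0.1,"spin":0,"fingers":1},{"x":0,"y":0,"z":0,"spin":0,"fingers":1}]'; python3 -m crank '[{"x":0,"y":0,"z":0.1,"spin":0,"fingers":1},{"x":0,"y":0,"z":0,"spin":0,"fingers":1}]'
```

```text
t: 8.38
tcp_pos: [636.2, -12.5, 42.4]
tool_rot: [3.103, 0.493, -0.0]
wrist_force: [-0.1, 0.1, -0.0]
width: 16.9
t: 8.62
tcp_pos: [636.2, -12.6, 41.5]
tool_rot: [3.103, 0.493, -0.0]
wrist_force: [0.6, 1.0, -1.2]
width: 17.1
```

```bash
python3 -m crank '[{"x":0,"y":0,"z":0.07,"spin":0,"fingers":1},{"x":0,"y":0,"z":0,"spin":0,"fingers":1},{"x":0,"y":0,"z":0,"spin":0,"fingers":0.2},{"x":0,"y":0,"z":0,"spin":0,"fingers":0.2},{"x":0,"y":0,"z":0,"spin":0,"fingers":0.2},{"x":0,"y":0,"z":-1,"spin":0,"fingers":0.2},{"x":0,"y":0,"z":-3,"spin":0,"fingers":0.2},{"x":0,"y":0,"z":-4,"spin":0,"fingers":0.2}]'
python3 -m crank '[{"x":-4,"y":0,"z":-4,"spin":0,"fingers":0},{"x":-4,"y":0,"z":0,"spin":0,"fingers":0},{"x":0,"y":0,"z":0,"spin":0,"fingers":0},{"x":0,"y":0,"z":0,"spin":0,"fingers":0}]'
python3 - <<'E'
from h import *
c,P,T=snap('wrist','w4.png');plan()
Q=P.reshape(-1,3);Q=Q[np.isfinite(Q).all(1)];Q=Q[np.hypot(Q[:,0]-637,Q[:,1]+11)<30]
k=Q[Q[:,2]>88];print('knob',len(k),((k.min(0)+k.max(0))/2).round(1),np.ptp(k,axis=0).round(1),'ztop',np.percentile(k[:,2],[10,50,90]).round(1))
w=k[k[:,2]>92];A=np.c_[w[:,:2]-w[:,:2].mean(0),np.ones(len(w))];print('plane',np.linalg.lstsq(A,w[:,2],rcond=None)[0].round(3))
r=Q[abs(Q[:,2]-71)<4];print('rim z hist',np.histogram(Q[:,2],np.arange(60,80,1)))
x=c['color'][60:240,180:400,::-1];cv2.imwrite('pics/w4c.png',cv2.resize(x,(733,600)))
E
```

```text
t: 9.62
tcp_pos: [635.6, -12.5, 121.5]
tool_rot: [-3.103, -0.493, 0.002]
wrist_force: [0.6, -0.6, -0.2]
width: 35.2
t: 10.12
tcp_pos: [561.2, -37.0, 161.4]
tool_rot: [-3.103, -0.493, -0.003]
wrist_force: [-0.0, -0.2, -0.2]
width: 44.0
t 10.18 tcp [561.5 -36.7 161.2] jaw -71.9 F [ 0.6  0.  -0.4] w 43.9 tilt [ 1.8e+00  4.0e-01 -1.0e+03] q7 -1.34
knob 440 [636.8 -11.3  95.8] [17.5 17.6  4.1] ztop [94.8 95.7 96.5]
plane [-2.0000e-03  1.1000e-02  9.5639e+01]
rim z hist (array([ 12,  13,   7,  11,  16,  14,  44, 180, 813, 919, 446, 715, 383,
        37,   2,   0,   0,   0,   0]), array([60, 61, 62, 63, 64, 65, 66, 67, 68, 69, 70, 71, 72, 73, 74, 75, 76,
       77, 78, 79]))
```

View pics/w4c.png

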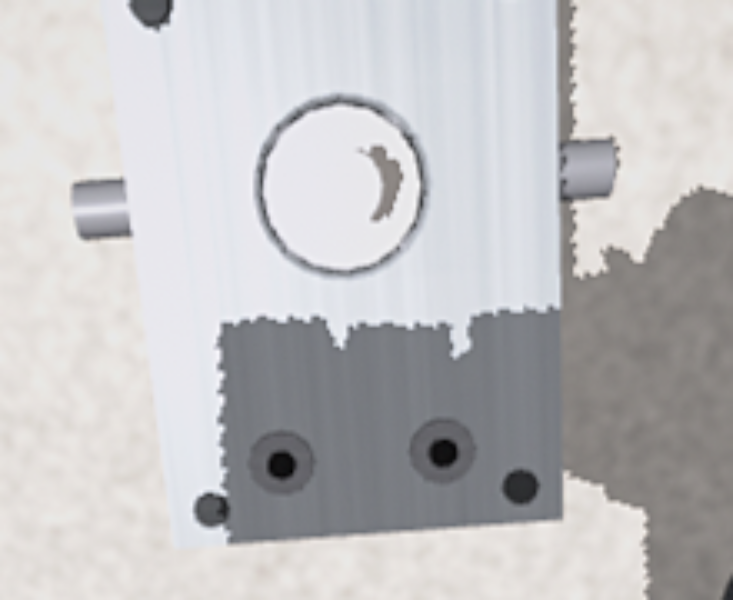

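```bash
python3 -m crank '[{"x":0,"y":0,"z":0,"spin":9,"fingers":0},{"x":0,"y":0,"z":0,"spin":9,"fingers":0},{"x":0,"y":0,"z":0,"spin":9,"fingers":0},{"x":0,"y":0,"z":0,"spin":9,"fingers":0}]'
python3 -m crank '[{"x":-3.32,"y":-4.23,"z":0,"spin":0,"fingers":0},{"x":-3.32,"y":-4.23,"z":0,"spin":0,"fingers":0},{"x":-3.32,"y":-4.23,"z":0,"spin":0,"fingers":0},{"x":-3.32,"y":-4.23,"z":0,"spin":0,"fingers":0},{"x":-3.32,"y":-4.23,"z":0,"spin":0,"fingers":0},{"x":-3.32,"y":-4.23,"z":0,"spin":0,"fingers":0},{"x":0,"y":0,"z":0,"spin":0,"fingers":0},{"x":0,"y":0,"z":0,"spin":0,"fingers":0}]'
python3 - <<'E'
from h import *
A=np.ascontiguousarray
plan(None,72)
c,P,T=snap('wrist','w5.png')
Q=P.reshape(-1,3);Q=Q[np.isfinite(Q).all(1)];Q=Q[(abs(Q[:,0]-516)<60)&(abs(Q[:,1]-243)<60)]
t=Q[abs(Q[:,2]-145)<6].astype('f4');print('grip',cv2.minAreaRect(A(t[:,:2])),len(t),np.median(t[:,2]))
t=Q[abs(Q[:,2]-70)<3].astype('f4');print('stand',cv2.minAreaRect(A(t[:,:2])),np.median(t[:,2]))
t=Q[abs(Q[:,2]-77)<3].astype('f4');print('collar',((t.min(0)+t.max(0))/2).round(1),np.ptp(t,axis=0).round(1),np.median(t[:,2]))
E
```

```text
t: 10.68
tcp_pos: [561.4, -36.5, 160.5]
tool_rot: [-3.102, 0.496, -0.001]
wrist_force: [0.3, 0.2, 0.1]
width: 44.2
t: 11.68
tcp_pos: [449.6, 265.7, 160.6]
tool_rot: [3.103, -0.489, 0.001]
wrist_force: [-0.5, 0.1, 0.5]
width: 44.4
t 11.68 tcp [449.6 265.7 160.6] jaw -107.9 F [-0.5  0.1  0.5] w 44.4 tilt [ 6.e-01 -6.e-01 -1.e+03] q7 -2.31
  spin 0.1
grip ((516.8519897460938, 245.84120178222656), (24.030900955200195, 23.944128036499023), 73.98409271240234) 1506 145.49316
stand ((516.767578125, 245.7902069091797), (80.2428207397461, 80.27242279052734), 3.403386354446411) 69.644005
collar [516.8 245.8  76.1] [44.9 45.2  4.1] 75.63887
```

```bash
python3 -m crank '[{"x":0,"y":0,"z":0,"spin":-2,"fingers":0},{"x":3,"y":0.19,"z":0,"spin":0,"fingers":0},{"x":3,"y":0,"z":0,"spin":0,"fingers":0},{"x":0.99,"y":0,"z":0,"spin":0,"fingers":0},{"x":0,"y":0,"z":0,"spin":0,"fingers":0},{"x":0,"y":0,"z":0,"spin":0,"fingers":0},{"x":0,"y":0,"z":0,"spin":0,"fingers":0}]'
python3 - <<'E'
from h import *
plan([516.3,244.6,78],74)
E
```

```text
t: 12.6
tcp_pos: [514.6, 245.1, 160.8]
tool_rot: [3.111, -0.434, -0.001]
wrist_force: [1.8, -0.3, 0.5]
width: 44.1
t 12.6 tcp [514.6 245.1 160.8] jaw -105.9 F [ 1.8 -0.3  0.5] w 44.1 tilt [-9.e-01  1.e-01 -1.e+03] q7 -2.21
  d cm tool (unspun) [ 0.19 -0.    8.28]
  spin 0.1
```

```bash
python3 -m crank '[{"x":0.1,"y":0,"z":2,"spin":0,"fingers":0},{"x":0,"y":0,"z":3,"spin":0,"fingers":0},{"x":0,"y":0,"z":2.3,"spin":0,"fingers":0},{"x":0,"y":0,"z":1,"spin":0,"fingers":0},{"x":0,"y":0,"z":0,"spin":0,"fingers":0},{"x":0,"y":0,"z":0,"spin":0,"fingers":0},{"x":0,"y":0,"z":0,"spin":0,"fingers":0}]'
python3 - <<'E'
from h import *
plan([516.3,244.6,78],74)
E
```

```text
t: 13.48
tcp_pos: [517.2, 244.6, 78.7]
tool_rot: [-3.11, 0.436, -0.002]
wrist_force: [0.2, -0.8, 0.5]
width: 44.0
t 13.47 tcp [517.2 244.6  78.7] jaw -106.0 F [ 0.2 -0.8  0.5] w 44.0 tilt [ 1.5e+00  7.0e-01 -1.0e+03] q7 -2.19
  d cm tool (unspun) [-0.09  0.02  0.07]
  spin 0.0
```

Close, record, then lift slightly.

```bash
python3 -m crank '[{"x":0,"y":0,"z":0,"spin":0,"fingers":1},{"x":0,"y":0,"z":0,"spin":0,"fingers":1},{"x":0,"y":0,"z":0,"spin":0,"fingers":1},{"x":0,"y":0,"z":0,"spin":0,"fingers":1},{"x":0,"y":0,"z":0,"spin":0,"fingers":1}]'
python3 - <<'E'
from h import *
plan([516.3,244.6,78],74)
E
python3 -m crank '[{"x":0,"y":0,"z":-1,"spin":0,"fingers":1},{"x":0,"y":0,"z":-2,"spin":0,"fingers":1},{"x":0,"y":0,"z":-4,"spin":0,"fingers":1},{"x":0,"y":0,"z":-4,"spin":0,"fingers":1},{"x":0,"y":0,"z":-3,"spin":0,"fingers":1},{"x":0,"y":0,"z":0,"spin":0,"fingers":1},{"x":0,"y":0,"z":0,"spin":0,"fingers":1}]'
python3 - <<'E'
from h import *
plan([636.4,-12.7,220])
c,P,T=snap('wrist','w6.png');np.savez('w6',P=P,col=c['color'])
E
```

```text
t: 14.1
tcp_pos: [516.7, 244.2, 77.9]
tool_rot: [3.111, -0.436, 0.0]
wrist_force: [-0.3, -0.6, 3.3]
width: 23.9
t 14.1 tcp [516.7 244.2  77.9] jaw -106.0 F [-0.3 -0.6  3.3] w 23.9 tilt [ 2.e-01 -0.e+00 -1.e+03] q7 -2.19
  d cm tool (unspun) [-0.05 -0.03 -0.01]
  spin 0.0
t: 14.98
tcp_pos: [515.5, 243.9, 216.6]
tool_rot: [3.11, -0.436, -0.003]
wrist_force: [-0.5, -0.5, -2.2]
width: 23.5
t 14.97 tcp [515.5 243.9 216.6] jaw -106.0 F [-0.5 -0.5 -2.2] w 23.5 tilt [   -2.3    -1.1 -1000. ] q7 -2.23
  d cm tool (unspun) [18.68 21.35 -0.34]
```

View pics/w6.png

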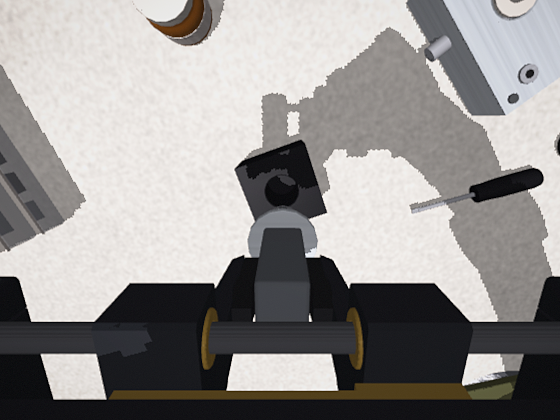

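```bash
python3 - <<'E'
from h import *
s=bot.sense();p=np.array(s['tcp_pos'])
c,P,T=snap('scene')
m=np.isfinite(P).all(2)&(np.hypot(P[...,0]-p[0]-2,P[...,1]-p[1])<32)
for lo in range(136,232,3):
    k=m&(P[...,2]>=lo)&(P[...,2]<lo+3)
    if k.sum(): print(lo-p[2].round(1),k.sum(),P[k][:,:2].mean(0).round(1),P[k][:,:2].min(0).round(0),P[k][:,:2].max(0).round(0))
plan()
E
```

```text
-53.19999999999999 1 [525.5 239.9] [525. 240.] [525. 240.]
-50.19999999999999 5 [527.  244.2] [526. 234.] [529. 252.]
-47.19999999999999 9 [526.5 242.6] [518. 231.] [532. 254.]
-44.19999999999999 10 [526.  244.5] [516. 230.] [531. 255.]
-41.19999999999999 15 [526.1 244.9] [515. 229.] [530. 256.]
-38.19999999999999 10 [527.2 244.2] [521. 233.] [531. 254.]
-35.19999999999999 15 [525.5 243.5] [518. 231.] [531. 254.]
-32.19999999999999 20 [524.3 244.1] [516. 230.] [531. 254.]
-29.19999999999999 1 [525.2 243.9] [525. 244.] [525. 244.]
-26.19999999999999 2 [523.  248.6] [516. 240.] [530. 257.]
-23.19999999999999 8 [527.7 248. ] [522. 232.] [531. 256.]
-20.19999999999999 9 [528.2 245.4] [520. 231.] [535. 258.]
-17.19999999999999 12 [531.5 243.2] [523. 231.] [538. 256.]
-14.199999999999989 3 [535.  241.7] [533. 237.] [537. 247.]
-11.199999999999989 5 [529.5 236.6] [520. 219.] [536. 254.]
-8.199999999999989 19 [531.9 246.5] [517. 221.] [542. 264.]
-5.199999999999989 73 [525.9 245. ] [501. 222.] [543. 264.]
-2.1999999999999886 30 [526.1 245.1] [502. 222.] [540. 264.]
0.8000000000000114 14 [526.4 244.5] [510. 231.] [533. 256.]
3.8000000000000114 15 [525.  243.9] [513. 230.] [531. 256.]
6.800000000000011 13 [526.6 242.5] [514. 228.] [533. 256.]
9.800000000000011 18 [526.2 244.4] [514. 231.] [533. 256.]
12.800000000000011 13 [525.  245.9] [509. 231.] [530. 256.]
t 15.07 tcp [515.3 243.8 216.1] jaw -106.0 F [ 0.2 -0.4 -2.1] w 24.0 tilt [   -3.2    -1.7 -1000. ] q7 -2.23
```

```bash
python3 -m crank '[{"x":2.1,"y":2.4,"z":0,"spin":0,"fingers":1},{"x":3.11,"y":3.56,"z":0,"spin":0,"fingers":1},{"x":3.11,"y":3.56,"z":0,"spin":0,"fingers":1},{"x":3.11,"y":3.56,"z":0,"spin":0,"fingers":1},{"x":3.11,"y":3.56,"z":1,"spin":0,"fingers":1},{"x":3.11,"y":3.56,"z":2,"spin":0,"fingers":1},{"x":1.0,"y":1.16,"z":1,"spin":0,"fingers":1},{"x":0,"y":0,"z":0,"spin":0,"fingers":1}]'
python3 -m crank '[{"x":0,"y":0,"z":0,"spin":0,"fingers":1},{"x":0,"y":0,"z":0,"spin":0,"fingers":1},{"x":0,"y":0,"z":0,"spin":0,"fingers":1},{"x":0,"y":0,"z":0,"spin":0,"fingers":1}]'
python3 - <<'E'
from h import *
plan([636.65,-12.9,160])
s=bot.sense();p=np.array(s['tcp_pos'])
c,P,T=snap('scene','s3.png')
m=np.isfinite(P).all(2)&(np.hypot(P[...,0]-p[0]-2,P[...,1]-p[1])<30)
for lo in range(84,150,3):
    k=m&(P[...,2]>=lo)&(P[...,2]<lo+3)
    if k.sum(): print(lo,k.sum(),P[k][:,:2].mean(0).round(1))
E
```

```text
t: 16.08
tcp_pos: [635.9, -13.2, 175.8]
tool_rot: [3.11, -0.439, -0.006]
wrist_force: [-0.9, 0.8, -2.9]
width: 23.6
t: 16.58
tcp_pos: [637.2, -11.9, 178.2]
tool_rot: [-3.111, 0.435, -0.001]
wrist_force: [0.0, -0.1, -3.2]
width: 23.6
t 16.57 tcp [637.2 -11.9 178.2] jaw -105.9 F [ 0.  -0.1 -3.2] w 23.6 tilt [ 5.e-01  1.e-01 -1.e+03] q7 -1.78
  d cm tool (unspun) [-0.03  0.11  1.82]
84 5 [643.4  -8.6]
87 6 [645.7 -12.8]
90 3 [646.7  -9.5]
93 24 [639.9 -14.9]
96 9 [640.3 -10.8]
129 6 [649.7 -11.7]
132 10 [645.4  -5.7]
135 12 [648.6  -9.4]
138 7 [646.1  -6.2]
141 12 [645.6  -7.3]
144 19 [645.7  -8.9]
147 11 [647.3 -10.7]
```

```bash
python3 -m crank '[{"x":0,"y":0.1,"z":0.8,"spin":0,"fingers":1},{"x":0,"y":0,"z":0.8,"spin":0,"fingers":1},{"x":0,"y":0,"z":0.4,"spin":0,"fingers":1},{"x":0,"y":0,"z":0,"spin":0,"fingers":1},{"x":0,"y":0,"z":0,"spin":0,"fingers":1},{"x":0,"y":0,"z":0,"spin":0,"fingers":1}]'
python3 -m crank '[{"x":0,"y":0,"z":0.1,"spin":0,"fingers":1},{"x":0,"y":0,"z":0.1,"spin":0,"fingers":1},{"x":0,"y":0,"z":0.1,"spin":0,"fingers":1},{"x":0,"y":0,"z":0.1,"spin":0,"fingers":1},{"x":0,"y":0,"z":0,"spin":0,"fingers":1}]'
python3 - <<'E'
from h import *
plan([636.65,-12.9,150])
E
```

```text
t: 17.38
tcp_pos: [637.2, -13.4, 158.1]
tool_rot: [-3.111, 0.436, -0.001]
wrist_force: [-0.5, 0.2, -2.6]
width: 23.8
t: 18.0
tcp_pos: [636.8, -13.4, 153.7]
tool_rot: [3.111, -0.436, -0.0]
wrist_force: [0.9, -0.1, -2.4]
width: 23.5
t 18.0 tcp [636.8 -13.4 153.7] jaw -106.0 F [ 0.9 -0.1 -2.4] w 23.5 tilt [-3.e-01 -0.e+00 -1.e+03] q7 -1.78
  d cm tool (unspun) [-0.03 -0.04  0.37]
```

```bash
for i in 1; do python3 -m crank '[{"x":0,"y":0,"z":0.1,"spin":0,"fingers":1},{"x":0,"y":0,"z":0.1,"spin":0,"fingers":1},{"x":0,"y":0,"z":0,"spin":0,"fingers":1}]'|grep -E "tcp|force"; done; python3 -m crank '[{"x":0,"y":0,"z":0.1,"spin":0,"fingers":1},{"x":0,"y":0,"z":0,"spin":0,"fingers":1}]'|grep -E "tcp|force";python3 -m crank '[{"x":0,"y":0,"z":0.1,"spin":0,"fingers":1},{"x":0,"y":0,"z":0,"spin":0,"fingers":1}]'|grep -E "tcp|force"
```

```text
tcp_pos: [636.8, -13.4, 151.7]
wrist_force: [0.1, 0.5, -2.1]
tcp_pos: [636.9, -13.4, 150.7]
wrist_force: [-0.9, -0.2, -3.0]
tcp_pos: [636.8, -13.4, 149.7]
wrist_force: [0.7, 0.2, -1.6]
```

```bash
python3 -m crank '[{"x":0,"y":0,"z":0.1,"spin":0,"fingers":1},{"x":0,"y":0,"z":0,"spin":0,"fingers":1}]'|grep -E "tcp|force"
```

```text
tcp_pos: [636.8, -13.3, 148.7]
wrist_force: [0.4, -0.4, -2.6]
```

```bash
python3 -m crank '[{"x":0,"y":0,"z":0.05,"spin":0,"fingers":1},{"x":0,"y":0,"z":0.05,"spin":0,"fingers":1},{"x":0,"y":0,"z":0,"spin":0,"fingers":1}]'|grep -E "tcp|force"
```

```text
tcp_pos: [636.9, -13.3, 147.8]
wrist_force: [-0.3, 0.2, -2.5]
```

```bash
python3 -m crank '[{"x":0,"y":0,"z":0.08,"spin":0,"fingers":1},{"x":0,"y":0,"z":0,"spin":0,"fingers":1}]'|grep -E "tcp|force"; python3 -m crank '[{"x":0,"y":0,"z":0.08,"spin":0,"fingers":1},{"x":0,"y":0,"z":0,"spin":0,"fingers":1}]'|grep -E "tcp|force"
```

```text
tcp_pos: [636.9, -13.4, 146.9]
wrist_force: [-0.6, -0.2, -2.7]
tcp_pos: [637.1, -13.3, 146.5]
wrist_force: [-0.1, -0.1, -0.6]
```

```bash
python3 -m crank '[{"x":0,"y":0,"z":0.08,"spin":0,"fingers":1},{"x":0,"y":0,"z":0,"spin":0,"fingers":1}]'|grep -E "tcp|force"
```

```text
tcp_pos: [637.3, -13.3, 145.9]
wrist_force: [-0.4, 0.6, 3.6]
```

```bash
python3 -m crank '[{"x":0,"y":0,"z":0.08,"spin":0,"fingers":1},{"x":0,"y":0,"z":0,"spin":0,"fingers":1}]'|grep -E "tcp|force"
```

```text
tcp_pos: [637.4, -13.4, 145.3]
wrist_force: [-1.0, 0.4, 5.1]
```

```bash
python3 -m crank '[{"x":0,"y":0,"z":0.08,"spin":0,"fingers":1},{"x":0,"y":0,"z":0,"spin":0,"fingers":1}]'|grep -E "tcp|force|wid"
```

```text
tcp_pos: [637.7, -13.4, 145.0]
wrist_force: [-1.3, 0.4, 8.3]
width: 23.4
```

```bash
python3 -m crank '[{"x":0,"y":0,"z":0.08,"spin":0,"fingers":1},{"x":0,"y":0,"z":0,"spin":0,"fingers":1}]'|grep -E "tcp|force|wid"
```

```text
tcp_pos: [637.8, -13.5, 144.3]
wrist_force: [-0.5, 0.8, 6.9]
width: 23.4
```

```bash
python3 -m crank '[{"x":0,"y":0,"z":0.06,"spin":0,"fingers":1},{"x":0,"y":0,"z":0,"spin":0,"fingers":1}]'|grep -E "tcp|force|wid"
```

```text
tcp_pos: [637.7, -13.6, 143.5]
wrist_force: [-0.8, -0.1, 7.4]
width: 23.9
```

```bash
python3 -m crank '[{"x":0,"y":0,"z":0.08,"spin":0,"fingers":1},{"x":0,"y":0,"z":0,"spin":0,"fingers":1}]'|grep -E "tcp|force|wid"
```

```text
tcp_pos: [638.0, -13.4, 143.2]
wrist_force: [-1.1, 0.8, 9.8]
width: 23.6
```

```bash
python3 -m crank '[{"x":0,"y":0,"z":0.08,"spin":0,"fingers":1},{"x":0,"y":0,"z":0,"spin":0,"fingers":1}]'|grep -E "tcp|force|wid"
```

```text
tcp_pos: [637.8, -13.5, 142.0]
wrist_force: [-0.6, -0.2, 5.6]
width: 23.9
```

```bash
python3 -m crank '[{"x":0,"y":0,"z":0.08,"spin":0,"fingers":1},{"x":0,"y":0,"z":0.08,"spin":0,"fingers":1},{"x":0,"y":0,"z":0,"spin":0,"fingers":1}]'|grep -E "tcp|force|wid"
```

```text
tcp_pos: [636.9, -13.3, 138.9]
wrist_force: [0.4, -0.5, -1.6]
width: 23.9
```

```bash
python3 -m crank '[{"x":0,"y":0,"z":0.08,"spin":0,"fingers":1},{"x":0,"y":0,"z":0.08,"spin":0,"fingers":1},{"x":0,"y":0,"z":0,"spin":0,"fingers":1}]'|grep -E "tcp|force|wid"
```

```text
tcp_pos: [636.5, -13.4, 137.2]
wrist_force: [0.3, -0.2, -2.9]
width: 23.6
```

```bash
python3 -m crank '[{"x":0,"y":0,"z":0.08,"spin":0,"fingers":1},{"x":0,"y":0,"z":0.08,"spin":0,"fingers":1},{"x":0,"y":0,"z":0,"spin":0,"fingers":1}]'|grep -E "tcp|force|wid"
```

```text
tcp_pos: [636.9, -13.4, 136.0]
wrist_force: [1.0, 0.3, -1.9]
width: 23.6
```

```bash
python3 -m crank '[{"x":0,"y":0,"z":0.08,"spin":0,"fingers":1},{"x":0,"y":0,"z":0,"spin":0,"fingers":1}]'|grep -E "tcp|force|wid"
```

```text
tcp_pos: [636.9, -13.4, 135.1]
wrist_force: [-0.5, 0.1, -2.6]
width: 23.7
```

```bash
python3 -m crank '[{"x":0,"y":0,"z":0.08,"spin":0,"fingers":1},{"x":0,"y":0,"z":0,"spin":0,"fingers":1}]'|grep -E "tcp|force|wid"
```

```text
tcp_pos: [636.9, -13.4, 134.4]
wrist_force: [-0.6, -0.6, -2.1]
width: 23.7
```

```bash
python3 -m crank '[{"x":0,"y":0,"z":0.06,"spin":0,"fingers":1},{"x":0,"y":0,"z":0,"spin":0,"fingers":1}]'|grep -E "tcp|force|wid"
```

```text
tcp_pos: [637.1, -13.4, 134.3]
wrist_force: [-0.0, 0.4, 0.7]
width: 23.9
```

Floor contact at about 134.3, as predicted. Confirm with a slightly firmer press.

```bash
python3 -m crank '[{"x":0,"y":0,"z":0.06,"spin":0,"fingers":1},{"x":0,"y":0,"z":0,"spin":0,"fingers":1}]'|grep -E "tcp|force|wid"
```

```text
tcp_pos: [637.4, -13.5, 134.2]
wrist_force: [-2.0, 0.1, 5.7]
width: 23.4
```

```bash
python3 -m crank '[{"x":0,"y":0,"z":0.05,"spin":0,"fingers":1},{"x":0,"y":0,"z":0,"spin":0,"fingers":1}]'|grep -E "tcp|force|wid"
```

```text
tcp_pos: [637.5, -13.5, 134.2]
wrist_force: [-1.8, 0.3, 7.8]
width: 23.8
```

```bash
python3 -m crank '[{"x":0,"y":0,"z":0.04,"spin":0,"fingers":1},{"x":0,"y":0,"z":0,"spin":0,"fingers":1}]'|grep -E "tcp|force|wid"
python3 -m crank '[{"x":0,"y":0,"z":-0.4,"spin":0,"fingers":1},{"x":0,"y":0,"z":-2,"spin":0,"fingers":1},{"x":0,"y":0,"z":-3,"spin":0,"fingers":1},{"x":0,"y":0,"z":-3,"spin":0,"fingers":1},{"x":0,"y":0,"z":0,"spin":0,"fingers":1},{"x":0,"y":0,"z":0,"spin":0,"fingers":1}]'
python3 - <<'E'
from h import *
plan([516.7,244.2,220],74)
c,P,T=snap('top')
Q=P.reshape(-1,3);Q=Q[np.isfinite(Q).all(1)];Q=Q[np.hypot(Q[:,0]-633,Q[:,1]+13)<20]
print(np.histogram(Q[:,2],np.arange(44,110,4)))
E
```

```text
tcp_pos: [637.7, -13.5, 134.2]
wrist_force: [-2.4, 0.5, 11.4]
width: 23.4
t: 25.12
tcp_pos: [635.9, -13.2, 214.8]
tool_rot: [3.111, -0.436, -0.004]
wrist_force: [-0.4, -1.1, -3.3]
width: 23.8
t 25.12 tcp [635.9 -13.2 214.8] jaw -106.0 F [-0.4 -1.1 -3.3] w 23.8 tilt [   -2.6     0.  -1000. ] q7 -1.79
  d cm tool (unspun) [-18.53 -21.47  -0.49]
  spin 0.0
(array([0, 0, 0, 0, 0, 0, 0, 0, 0, 0, 0, 0, 0, 0, 0, 0]), array([ 44,  48,  52,  56,  60,  64,  68,  72,  76,  80,  84,  88,  92,
        96, 100, 104, 108]))
```

```bash
python3 -m crank '[{"x":-2,"y":-2.32,"z":-0.3,"spin":0,"fingers":1},{"x":-3.1,"y":-3.59,"z":0,"spin":0,"fingers":1},{"x":-3.1,"y":-3.59,"z":0,"spin":0,"fingers":1},{"x":-3.1,"y":-3.59,"z":0,"spin":0,"fingers":1},{"x":-3.1,"y":-3.59,"z":0,"spin":0,"fingers":1},{"x":-3.1,"y":-3.59,"z":0,"spin":0,"fingers":1},{"x":-1.03,"y":-1.2,"z":0,"spin":0,"fingers":1},{"x":0,"y":0,"z":0,"spin":0,"fingers":1}]'
python3 -m crank '[{"x":0,"y":0,"z":0,"spin":0,"fingers":1},{"x":0,"y":0,"z":0,"spin":0,"fingers":1},{"x":0,"y":0,"z":0,"spin":0,"fingers":1},{"x":0,"y":0,"z":0,"spin":0,"fingers":1}]'
python3 - <<'E'
from h import *
plan([516.7,244.2,140],74)
c,P,T=snap('top')
Q=P.reshape(-1,3);Q=Q[np.isfinite(Q).all(1)];Q=Q[np.hypot(Q[:,0]-633,Q[:,1]+13)<20]
k=Q[Q[:,2]>78];print('knob',len(k),k.mean(0),np.histogram(Q[:,2],np.arange(56,110,4)))
E
```

```text
t: 26.18
tcp_pos: [517.0, 244.5, 218.3]
tool_rot: [3.11, -0.433, -0.002]
wrist_force: [0.3, 0.3, -2.8]
width: 23.3
t: 26.68
tcp_pos: [518.0, 243.5, 219.3]
tool_rot: [3.111, -0.437, 0.0]
wrist_force: [0.3, -0.4, -2.1]
width: 23.5
t 26.68 tcp [518.  243.5 219.3] jaw -106.0 F [ 0.3 -0.4 -2.1] w 23.5 tilt [ 1.e-01 -1.e-01 -1.e+03] q7 -2.23
  d cm tool (unspun) [-0.15 -0.03  7.93]
  spin -0.0
knob 56 [631.88443271 -13.55539066  83.38497721] (array([99, 52, 11,  3,  3,  5, 33, 21,  0,  0,  0,  0,  0]), array([ 56,  60,  64,  68,  72,  76,  80,  84,  88,  92,  96, 100, 104,
       108]))
```

```bash
python3 -m crank '[{"x":-0.15,"y":0,"z":2.5,"spin":0,"fingers":1},{"x":0,"y":0,"z":3.2,"spin":0,"fingers":1},{"x":0,"y":0,"z":2.2,"spin":0,"fingers":1},{"x":0,"y":0,"z":0,"spin":0,"fingers":1},{"x":0,"y":0,"z":0,"spin":0,"fingers":1},{"x":0,"y":0,"z":0,"spin":0,"fingers":1},{"x":0,"y":0,"z":0,"spin":0,"fingers":1}]'
python3 - <<'E'
from h import *
plan([516.7,244.2,80],74)
E
```

```text
t: 27.6
tcp_pos: [516.8, 244.7, 141.1]
tool_rot: [-3.11, 0.436, -0.002]
wrist_force: [0.3, 0.6, -3.0]
width: 23.8
t 27.6 tcp [516.8 244.7 141.1] jaw -106.0 F [ 0.3  0.6 -3. ] w 23.8 tilt [ 1.4e+00  7.0e-01 -1.0e+03] q7 -2.21
  d cm tool (unspun) [-0.01  0.05  6.11]
  spin 0.0
```

```bash
python3 -m crank '[{"x":0,"y":0,"z":1.2,"spin":0,"fingers":1},{"x":0,"y":0,"z":1.2,"spin":0,"fingers":1},{"x":0,"y":0,"z":0.6,"spin":0,"fingers":1},{"x":0,"y":0,"z":0,"spin":0,"fingers":1},{"x":0,"y":0,"z":0,"spin":0,"fingers":1}]'
python3 -m crank '[{"x":0,"y":0,"z":1.2,"spin":0,"fingers":1},{"x":0,"y":0,"z":1,"spin":0,"fingers":1},{"x":0,"y":0,"z":0.4,"spin":0,"fingers":1},{"x":0,"y":0,"z":0.2,"spin":0,"fingers":1},{"x":0,"y":0,"z":0,"spin":0,"fingers":1},{"x":0,"y":0,"z":0,"spin":0,"fingers":1},{"x":0,"y":0,"z":0,"spin":0,"fingers":1}]'
python3 - <<'E'
from h import *
plan([516.7,244.2,78],74)
E
```

```text
t: 28.22
tcp_pos: [516.6, 244.4, 110.4]
tool_rot: [-3.111, 0.436, -0.001]
wrist_force: [-1.2, 0.3, -2.5]
width: 23.8
t: 29.1
tcp_pos: [516.5, 244.5, 82.5]
tool_rot: [-3.111, 0.436, -0.001]
wrist_force: [-0.9, -0.2, -2.1]
width: 23.8
t 29.1 tcp [516.5 244.5  82.5] jaw -106.0 F [-0.9 -0.2 -2.1] w 23.8 tilt [ 5.e-01  2.e-01 -1.e+03] q7 -2.19
  d cm tool (unspun) [0.02 0.02 0.45]
  spin 0.0
```

```bash
python3 -m crank '[{"x":0,"y":0,"z":0.15,"spin":0,"fingers":1},{"x":0,"y":0,"z":0.1,"spin":0,"fingers":1},{"x":0,"y":0,"z":0.1,"spin":0,"fingers":1},{"x":0,"y":0,"z":0,"spin":0,"fingers":1},{"x":0,"y":0,"z":0,"spin":0,"fingers":1}]'|grep -E "tcp|force"
python3 -m crank '[{"x":0,"y":0,"z":0.06,"spin":0,"fingers":1},{"x":0,"y":0,"z":0,"spin":0,"fingers":1}]'|grep -E "tcp|force"
```

```text
tcp_pos: [516.3, 244.4, 78.8]
wrist_force: [-0.4, -0.0, -2.6]
tcp_pos: [516.3, 244.4, 78.2]
wrist_force: [0.5, -0.4, -2.7]
```

```bash
python3 -m crank '[{"x":0,"y":0,"z":0.05,"spin":0,"fingers":1},{"x":0,"y":0,"z":0,"spin":0,"fingers":1}]'|grep -E "tcp|force"
python3 -m crank '[{"x":0,"y":0,"z":0,"spin":0,"fingers":0},{"x":0,"y":0,"z":0,"spin":0,"fingers":0},{"x":0,"y":0,"z":0,"spin":0,"fingers":0},{"x":0,"y":0,"z":0,"spin":0,"fingers":0},{"x":0,"y":0,"z":-1,"spin":0,"fingers":0},{"x":0,"y":0,"z":-3,"spin":0,"fingers":0},{"x":0,"y":0,"z":-4,"spin":0,"fingers":0},{"x":0,"y":0,"z":-4,"spin":0,"fingers":0}]'
python3 -m crank '[{"x":-4,"y":0,"z":-3,"spin":0,"fingers":0},{"x":-4,"y":0,"z":0,"spin":0,"fingers":0},{"x":-4,"y":0,"z":0,"spin":0,"fingers":0},{"x":0,"y":0,"z":0,"spin":0,"fingers":0},{"x":0,"y":0,"z":0,"spin":0,"fingers":0},{"x":0,"y":0,"z":0,"spin":0,"fingers":0}]'
python3 - <<'E'
from h import *
A=np.ascontiguousarray
plan()
c,P,T=snap('wrist','w7.png')
Q=P.reshape(-1,3);Q=Q[np.isfinite(Q).all(1)];Q=Q[(abs(Q[:,0]-516)<60)&(abs(Q[:,1]-243)<60)]
t=Q[abs(Q[:,2]-145)<6].astype('f4');print('grip',cv2.minAreaRect(A(t[:,:2])),len(t),np.median(t[:,2]))
t=Q[abs(Q[:,2]-77)<3].astype('f4');print('collar',((t.min(0)+t.max(0))/2).round(1),np.median(t[:,2]))
c,P,T=snap('top');Q=P.reshape(-1,3);Q=Q[np.isfinite(Q).all(1)]
k=Q[(np.hypot(Q[:,0]-633,Q[:,1]+13)<12)&(Q[:,2]>80)];print('knob z',np.median(k[:,2]),k.mean(0))
d=np.load('top.npz');dp=np.abs(P[...,2]-d['P'][...,2]);v,u=np.nonzero(dp>15);print('changed',[(int(a),int(b)) for a,b in list(zip(u,v))[::60]])
cv2.imwrite('pics/top2.png',cv2.resize(c['color'][...,::-1],(800,600)))
E
```

```text
tcp_pos: [516.4, 244.4, 78.0]
wrist_force: [-0.5, -0.8, 1.4]
t: 31.22
tcp_pos: [516.3, 244.3, 199.5]
tool_rot: [-3.111, 0.436, -0.001]
wrist_force: [0.1, -0.1, 0.2]
width: 43.9
t: 31.98
tcp_pos: [402.3, 276.9, 227.9]
tool_rot: [-3.111, 0.439, -0.002]
wrist_force: [-0.8, 1.0, 0.3]
width: 44.0
t 31.98 tcp [402.3 276.9 227.9] jaw -106.1 F [-0.8  1.   0.3] w 44.0 tilt [    1.2    -0.  -1000. ] q7 -2.39
grip ((516.4851684570312, 246.1583251953125), (23.066001892089844, 24.471681594848633), 74.53165435791016) 1036 145.44995
collar [515.1 246.3  77. ] 75.626236
knob z 83.15540468357699 [632.31256288 -13.56228487  83.01846905]
changed [(24, 0), (156, 7), (17, 15), (166, 21), (203, 28), (76, 36), (533, 43), (297, 184), (3, 254), (8, 259), (2, 261), (36, 262), (49, 263), (59, 264), (399, 265), (398, 266), (74, 267), (53, 268), (35, 269), (1, 270), (66, 270), (33, 271), (396, 271), (57, 272), (22, 273), (82, 273), (52, 274), (21, 275), (81, 275), (52, 276), (24, 277), (84, 277), (52, 278), (16, 279), (76, 279), (38, 280), (99, 280), (57, 281), (14, 282), (74, 282), (20, 283), (81, 283), (20, 28
[... 856 characters left out ...]
0, 314), (131, 314), (36, 315), (97, 315), (3, 316), (63, 316), (124, 316), (28, 317), (89, 317), (149, 317), (54, 318), (114, 318), (19, 319), (79, 319), (141, 319), (46, 320), (112, 320), (18, 321), (78, 321), (149, 321), (56, 322), (133, 322), (39, 323), (118, 323), (25, 324), (86, 324), (13, 325), (74, 325), (2, 326), (64, 326), (150, 326), (59, 327), (142, 327), (50, 328), (135, 328), (43, 329), (136, 329), (45, 330), (142, 330), (51, 331), (2, 332), (64, 332), (27, 333), (147, 333), (57, 334), (30, 335), (7, 336), (139, 336), (126, 337), (127, 338), (133, 339), (145, 340), (14, 342), (5, 344), (3, 346), (4, 348), (6, 350), (11, 352), (17, 354), (24, 356), (13, 359), (9, 362), (3, 366)]
```

View pics/top2.png

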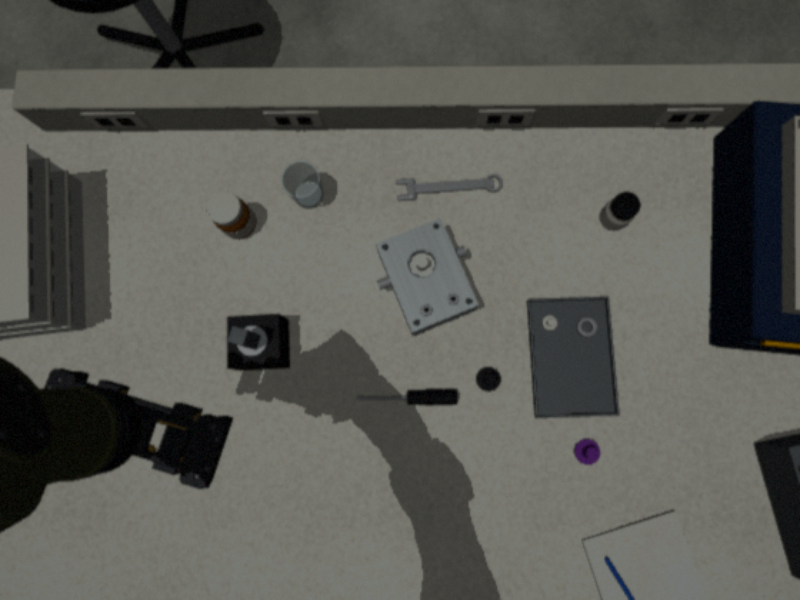

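The overhead picture shows the retainer in the recess at (422,264) and the pusher upright in its stand at (245,340). Everything else is unmoved and the arm is clear.

```bash
python3 -c "
from plant import ticket
print(ticket.close_job())"
```

```text
the job is handed in; nothing more can be done
None
```

The retainer is snapped fully home in the pump head, the pusher hangs upright in its stand again, and the job was handed in at about 32 s.

- **First grasp missed:** the fingers really end about 36 mm short of the reported TCP, so they closed above the knob on the first try. I measured the offset in the wrist and scene cameras and used it from then on; nothing was disturbed.
- **Setting in:** I released the retainer just above the balls without pressing. It rested level, with its knob top at 95.6 mm.
- **Pressing:** the pusher touched the knob at a reported z of 146.5 mm. The highest force I read going past the balls was about 12 N. It then stopped hard at 134.2 mm, where I pressed to about 14 N. These are readings taken after each step, corrected for the pusher's weight, so a brief peak in between could have been missed; none came near 30 N.
- **Last checks:**
  - The knob top is at 83.2 mm, 14 mm above the pump head's top at 69.2 mm, which is fully home.
  - The pusher's collar is on the stand and its grip top is at 145.5 mm, within half a millimetre of where it started.
  - Nothing else has visibly moved in the overhead picture, and the arm is clear.
- **Camera disagreement:** the top, scene and wrist cameras differed by 3 to 6 mm, so I worked from wrist measurements relative to the held part.

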